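Show the painter which lid needs the spare knob

ROBOT

A 6-joint arm with a two-finger parallel gripper is mounted at the origin on the work surface. World frame = base frame: x ahead of the robot, y to its left, z up, the work surface at z = 0. Lengths are in m, angles in rad, forces in N, time in s.
With the tool pointing down it reaches from about 0.275 to 0.975 m from the base axis. Payload 8.4 kg.
Tool frame: the origin (TCP) lies at the very end of the fingers, on their centre line; the grasp point (between the pads) lies bot.tcp_to_grasp behind it (bot.tcp_to_grasp is the distance from the TCP to the grasp point, in m); z points along the fingers, y is the line along which they close (so a half turn about z gives the same grasp; the last joint's range is limited). The gripper opens to 92 mm and grips with 3 to 60 N. Pads are 20 mm wide; open, the fingers measure 128 mm over their backs; the gripper's body (75 mm by 189 mm) begins 69 mm behind the grasp point.
Start: joints at [-1.202, 0.353, 1.633, -0, 1.155, -0.002], TCP at [0.226, -0.583, 0.215] pointing down, gripper open.
Joint ranges: [-2.63, 2.63], [-0.92, 2.1], [0.06, 2.66], [-1.3, 4.44], [0, 2.69], [-3.02, 3.02]. Speed limits (rad/s): [2.22, 2.22, 2.79, 3.14, 3.14, 3.14].

INTERFACE

Orientations are given as a unit quaternion [x, y, z, w].
In Python, from rig import bot gives the robot as it stands. The module is installed in compiled form; this text tells all that it offers.
- The arm moves only by the tool jog_arm, never from a script. Its argument "series" is text: rows parted by semicolons, each of 7 numbers parted by spaces: the shift along the tool's x, y, z as a fraction of full scale, then the turn, a rotation vector about the tool's x, y, z as a fraction of full scale, then the closure, from -1 (fully open) to 1 (shut). A call has 1 to 8 rows; each row is the pose to reach, as a shift and turn from the pose commanded when the call began, along the tool's axes at that moment; what a row does not reach only later rows make up. Full scale, the value 1, is 0.2 m for a shift and 90 degrees for a turn. A row lasts 1/12 s, in which the tool goes at most 41.7 mm and 7.16 degrees, less where a joint would pass 70% of its speed; a pose out of reach is approached as far as the arm can. A call with a number of a shift or a turn outside -1 to 1 is refused whole. A call with a gripper value outside its range is refused whole. The fingers move at their own pace and stop on an object; "newtons" is the grip in N (left out, the last holds). Time passes only in rows, so rows that repeat a pose let the fingers close. It gives the time, the measured TCP pose, the force, the opening and the grip force at its end, in the units of the state.
- bot.get_obs(): the state, without advancing time (a new reading comes with each control period).
- bot.grab_frame(name): name is "scene" or "top" or "wrist"; returns a dict with "frame" (400x640x3 uint8, blue, green, red), "camera_matrix" (3x3 intrinsics, pixels), "rvec" (rotation vector, rad) and "tvec" (3), from world to camera coordinates, as OpenCV has them; the wrist camera has in their place "mount" (4x4, takes a point from camera to tool coordinates, whose origin is the TCP and whose axes are the flange's). Camera axes: x right, y down, z forward; pixel columns grow to the right and rows downward; lengths in m; the calibration is good to about 2 mm. A picture is of the moment at which its call begins: read the wrist's pose just before it. There is no depth.
- bot.close_job(): hands the job in; it is judged then, once.
The state is a dict: "t": time; "qpos": joint angles; "joint_velocities": joint speeds; "joint_torque": joint torques, N m; "position": TCP position; "eef_rot": TCP orientation; "ft_force": force on the tool from outside, world axes, zero at the start; "moment": the same for the moment, N m; "grip_width": finger opening in m; "grasp_force": force on a finger pad.
Only numpy, scipy, OpenCV 4.12 (cv2) and the standard library are available. Lean on these libraries where they do the work, as an engineer would, in place of code of your own. Each camera call takes 0.05 s, during which the arm holds its last target. There are 200 camera calls.

TASK

Call the painter by pressing down the button of the desk bell with the fingertips. Then point from above at the middle of the bare lid of the lacquer box that has lost its knob, fingertips two to three centimetres over it for two seconds, and after that point the same way at the top of the loose spare knob in the parts tray for two seconds and finish still pointing there. Touch and move nothing but the bell, and do not dip down over the other boxes or the other parts as if pointing at them.

Things in the scene. Friction and masses are not known exactly. Their poses are not given: they have to be found in the camera images.
- bell: desk bell fixed to the table: wooden foot 84 mm across, steel dome up to 46 mm, a push button on top (20 mm across). Origin: centre of its underside, on the table
- bell_button (a joint): travel of the bell's button, m: 0 up, 0.006 fully down (2 N to start, 5 N fully down); it rings beyond 0.004 and springs back
- bell_top (a point): centre of the top of the bell's button, 64 mm above the table when up
- bare_box: round dark green lacquer box with a flat lid, 120 mm across, a thin brass band round its side, 71 mm high, whose lid has lost its knob: only a small spot of bare wood (12 mm) in the middle. Origin: centre of its underside
- bare_box_top (a point): middle of the top of that bare lid, 71 mm above the table; z up
- knob_box1: round dark green lacquer box with a flat lid, 120 mm across, a thin brass band round its side, with its brass knob (28 mm across, 28 mm high) in the middle of the lid, 99 mm high in all. Origin: centre of its underside
- knob_box2: the same as knob_box1, elsewhere on the table
- spare_knob: loose spare brass knob like those on the lids, mushroom-shaped, 28 mm across and 28 mm high, standing upright in the tray. Origin: centre of its underside
- spare_knob_top (a point): middle of the top of the spare knob, 33 mm above the table; z up
- clasp: loose brass clasp in the tray: plate 40 x 22 x 5 mm with a roll across one end, 12 mm high. Origin: centre of its underside
- hinge: loose brass hinge in the tray: two leaves, 40 x 36 mm together, 7 mm high. Origin: centre of its underside
- pull_ring: loose flat brass ring in the tray, 38 mm across, 6 mm high. Origin: centre of its underside
- shell_bowl: small white bowl, 84 mm across, 35 mm high. Origin: centre of its underside
- stone: grey rubbing stone, 50 x 26 x 18 mm. Origin: centre of its underside
- tray: dark wooden parts tray fixed to the table, 180 x 180 x 22 mm, walls and floor 5 mm, divided into four square compartments (centres 44 mm from the tray's middle along its x and y); one brass part lies in each, any part in any compartment. Origin: centre of its underside

How it is judged:
By the outcome, as a careful person would: the job done as asked, in the order asked, and still so for the second after the job is handed in, with the robot touching nothing.
It also fails if it takes over 54 s, if anything falls off the work surface, if the arm or the gripper's body presses on something with over 40 N, if the wrist force passes 120 N, or if a joint passes its speed limit or range.

## Working session

There is one attempt and no reset: what is moved stays moved. The work goes in short steps, Python scripts to look and compute and a tool call to move; the robot and the scene stay as the last step left them, time stands still between calls to the robot, and variables do not carry over. Pictures are saved under pics/ and viewed, at most 10 in all, crops included, and the job is handed in when it is done.

Besides the shell and the picture viewer there is one more tool, called after "Request:" as a command line: name --argument value ..., lists and objects as JSON in quotes. jog_arm: Moves the arm, as the interface text tells. Its arguments: {"type":"object","properties":{"series":{"type":"string"},"newtons":{"type":"number"}},"required":["series"]}

```bash
mkdir -p pics; cat > h.py <<'E'
import numpy as np, cv2
from scipy.spatial.transform import Rotation as R
from rig import bot
def ray(f,px,z,pose=None):
    K=f["camera_matrix"]; d=np.linalg.inv(K)@np.array([px[0],px[1],1.])
    if "rvec" in f:
        Rm=cv2.Rodrigues(np.array(f["rvec"],float))[0]; o=-Rm.T@np.array(f["tvec"],float).ravel(); d=Rm.T@d
    else:
        M=np.array(f["mount"]); T=R.from_quat(pose["eef_rot"]).as_matrix()
        o=T@M[:3,3]+np.array(pose["position"]); d=T@M[:3,:3]@d
    return o+d*(z-o[2])/d[2]
def move(target):
    s=bot.get_obs(); T=R.from_quat(s["eef_rot"]).as_matrix()
    return T.T@(np.array(target)-s["position"])/0.2
E
python3 - <<'E'
from h import *
s=bot.get_obs(); print(s)
for n in("top","scene"):
    f=bot.grab_frame(n); cv2.imwrite(f"pics/{n}0.png",f["frame"]); np.save(n+".npy",f,allow_pickle=True)
    print(n,f["camera_matrix"],f["rvec"],f["tvec"])
E
```

```text
{'t': 0.0, 'qpos': array([-1.20237322e+00,  3.53643219e-01,  1.63409636e+00, -1.53811739e-05,
        1.15521866e+00, -2.39268952e-03]), 'joint_velocities': array([ 4.00092210e-04, -5.84054326e-05, -4.90143183e-04, -1.43981729e-04,
       -3.32049588e-04, -5.17691320e-04]), 'joint_torque': array([-9.75268158e-04, -5.93851411e+01, -3.34203529e+01,  6.96327025e-02,
        2.32339528e-02, -1.16537703e-04]), 'position': array([ 0.22631069, -0.58207002,  0.21388294]), 'eef_rot': array([ 9.82860335e-01,  1.84350469e-01, -1.31180847e-04, -6.70106404e-04]), 'ft_force': array([-0.57609695,  0.33864215, -1.00789389]), 'moment': array([0.01773865, 0.03447016, 0.00213222]), 'grasp_force': 0.0, 'grip_width': 0.09153560052527271}
top [[422.2717594    0.         314.48339732]
 [  0.         422.2717594  202.89604546]
 [  0.           0.           1.        ]] [ 2.00122286 -2.20659832  0.24480903] [0.04400617 0.54792869 1.10267391]
scene [[490.71738235   0.         324.9411297 ]
 [  0.         490.71738235 202.80713501]
 [  0.           0.           1.        ]] [ 2.22612161  0.69084921 -0.31957467] [-0.44673538 -0.13649024  1.46337344]
```

View pics/top0.png

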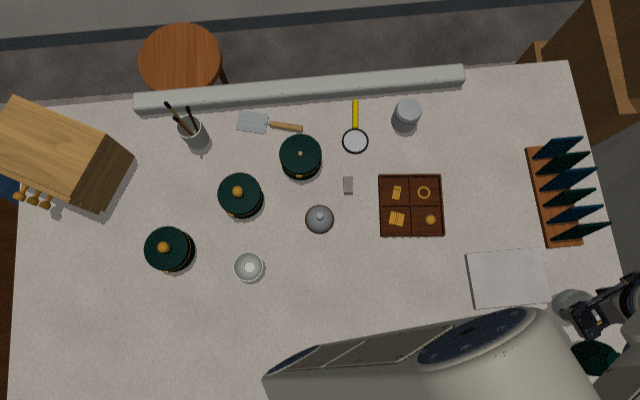

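View pics/scene0.png

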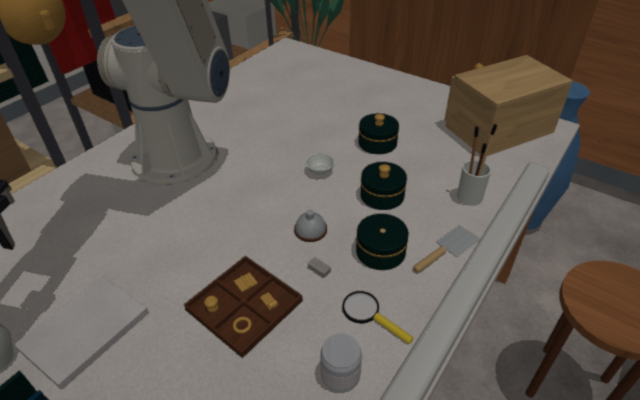

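The top view shows the bell button at about (320,215), the bare lid's spot at (300,154) and the spare knob at (431,219), in the tray's near-right compartment. In the scene view they are at about (310,213), (382,231) and (211,301). I'll refine these and cross-check between the two views.

```bash
python3 - <<'E'
from h import *
F={n:np.load(n+".npy",allow_pickle=True).item() for n in("top","scene")}
def cen(n,c,r):
    g=F[n]["frame"].astype(int);x0,y0=c[0]-r,c[1]-r
    p=g[y0:y0+2*r+1,x0:x0+2*r+1]; m=((p[...,2]-p[...,0]>45)&(p[...,2]>100)).astype(np.uint8)
    k,l,st,ce=cv2.connectedComponentsWithStats(m)
    i=1+np.argmax(st[1:,4]); return ce[i]+[x0,y0],st[i]
for nm,z,a,b,r in(("spot",.071,(300,154),(382,231),7),("knob",.033-.008,(431,219),(211,302),9)):
    for n,c in(("top",a),("scene",b)):
        e,st=cen(n,c,r); print(nm,n,e,st,ray(F[n],e,z))
for n,c in(("top",(320,215)),("scene",(310,213))): print("bell",n,ray(F[n],c,.064))
a=cv2.resize(F["top"]["frame"][190:245,290:345],None,fx=7,fy=7,interpolation=0)
b=cv2.resize(F["scene"]["frame"][195:250,283:338],None,fx=7,fy=7,interpolation=0)
cv2.imwrite("pics/bell.png",np.hstack([a,b]))
E
```

```text
spot top [299.64285714 152.78571429] [ 5  4  4  5 14] [0.69535056 0.01811362 0.071     ]
spot scene [382.36363636 230.09090909] [ 6  5  4  3 11] [0.6934284  0.01754667 0.071     ]
knob top [430.29166667 218.97222222] [ 4  5 10  9 72] [ 0.47974809 -0.33069323  0.025     ]
knob scene [210.50980392 300.94117647] [  3   3  12  11 102] [ 0.47664442 -0.3298007   0.025     ]
bell top [ 0.51383068 -0.02123437  0.064     ]
bell scene [ 0.51723834 -0.02385342  0.064     ]
```

View pics/bell.png

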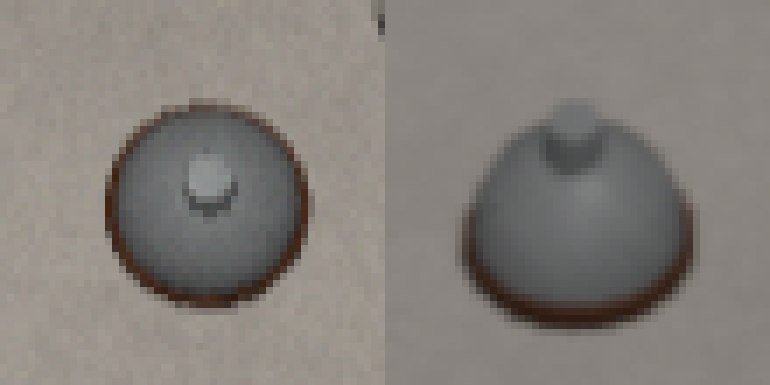

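The left crop shows the button top at about (319.5,214.8) in the top view, and the right crop at about (309.6,211.2) in the scene view. I'll shut the fingers and travel high towards the bell.

Request:
jog_arm --series "0.2 -0.18 -0.15 0 0 0 1;0.4 -0.36 -0.15 0 0 0 1;0.6 -0.53 -0.15 0 0 0 1;0.78 -0.7 -0.15 0 0 0 1;0.78 -0.7 -0.15 0 0 0 1;0.78 -0.7 -0.15 0 0 0 1;0.78 -0.7 -0.15 0 0 0 1;0.78 -0.7 -0.15 0 0 0 1" --newtons 10

```text
t: 0.77
position: [0.3213, -0.3957, 0.2447]
eef_rot: [0.983, 0.185, -0.0, 0.0]
ft_force: [0.8, -0.5, 0.4]
grip_width: 0.0405
grasp_force: 0.0
```

Request:
jog_arm --series "0.2 -0.18 0 0 0 0 1;0.4 -0.36 0 0 0 0 1;0.6 -0.53 0 0 0 0 1;0.78 -0.7 0 0 0 0 1;0.78 -0.7 0 0 0 0 1;0.78 -0.7 0 0 0 0 1;0.78 -0.7 0 0 0 0 1;0.78 -0.7 0 0 0 0 1"

```text
t: 1.43
position: [0.4158, -0.2098, 0.2445]
eef_rot: [0.983, 0.184, -0.0, 0.0]
ft_force: [-0.1, -0.6, 0.5]
grip_width: 0.0003
grasp_force: 0.0
```

```bash
python3 - <<'E'
from h import *
s=bot.get_obs(); print(s["t"],s["position"],s["eef_rot"],s["grip_width"],s["qpos"])
F={n:np.load(n+".npy",allow_pickle=True).item() for n in("top","scene")}
b=(ray(F["top"],(319.5,214.8),.064)+ray(F["scene"],(309.6,211.2),.064))/2; print(b)
print(ray(F["top"],(319.5,214.8),.064),ray(F["scene"],(309.6,211.2),.064))
print(move([b[0],b[1],.2]))
f=bot.grab_frame("wrist"); cv2.imwrite("pics/w1.png",f["frame"])
M=np.array(f["mount"]); print(M)
E
```

```text
1.4333 [ 0.41584554 -0.20977988  0.24445007] [ 9.82861061e-01  1.84347514e-01 -2.28255177e-04  2.75083946e-04] 0.0003325401702247013 [-4.69883179e-01  6.94629613e-02  1.92580804e+00 -7.83969382e-04
  1.14634845e+00  7.30420071e-01]
[ 0.51361154 -0.01960036  0.064     ]
[ 0.51451854 -0.01992962  0.064     ] [ 0.51270454 -0.0192711   0.064     ]
[ 0.80030975 -0.709228    0.22148635]
[[ 4.49841798e-04 -9.71353634e-01 -2.37638202e-01  6.68995035e-02]
 [ 9.99999589e-01  6.24124144e-04 -6.58158670e-04 -1.27427621e-03]
 [ 7.87620555e-04 -2.37637808e-01  9.71353515e-01 -1.71066665e-01]
 [ 0.00000000e+00  0.00000000e+00  0.00000000e+00  1.00000000e+00]]
```

View pics/w1.png

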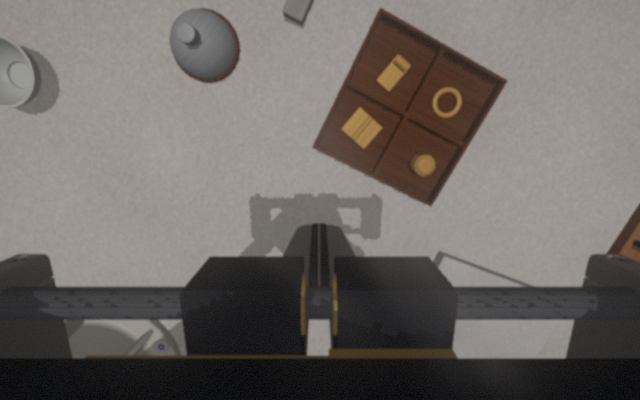

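The wrist view shows the button at about (188,33) and the spare knob at (424,165), which agrees with the earlier estimates. Next I go above the bell.

Request:
jog_arm --series "0.2 -0.18 0.1 0 0 0 1;0.4 -0.36 0.2 0 0 0 1;0.6 -0.54 0.22 0 0 0 1;0.8 -0.71 0.22 0 0 0 1;0.8 -0.71 0.22 0 0 0 1;0.8 -0.71 0.22 0 0 0 1;0.8 -0.71 0.22 0 0 0 1;0.8 -0.71 0.22 0 0 0 1"

```text
t: 2.15
position: [0.5133, -0.0196, 0.2002]
eef_rot: [0.983, 0.184, -0.001, 0.0]
ft_force: [-0.2, -0.3, -0.8]
grip_width: 0.0005
grasp_force: 0.0
```

```bash
python3 - <<'E'
from h import *
f=bot.grab_frame("wrist");g=dict(position=[0.41584554,-0.20977988,0.24445007],eef_rot=[ 9.82861061e-01,1.84347514e-01,-2.28255177e-04,2.75083946e-04])
for p,z in(((188,33),.064),((424,163),.030)): print(ray(f,p,z,g))
s=bot.get_obs(); print(s["position"],move([.5135,-.020,.075]), .0062/.2)
E
```

```text
[ 0.51564388 -0.02088708  0.064     ]
[ 0.48253776 -0.32704549  0.03      ]
[ 0.51302038 -0.02005718  0.2003708 ] [2.96699905e-03 4.36012654e-04 6.26851501e-01] 0.030999999999999996
```

Request:
jog_arm --series "0.005 0 0.2 0 0 0 1;0.005 0 0.4 0 0 0 1;0.005 0 0.58 0 0 0 1;0.005 0 0.64 0 0 0 1;0.005 0 0.67 0 0 0 1;0.005 0 0.69 0 0 0 1;0.005 0 0.705 0 0 0 1;0.005 0 0.705 0 0 0 1"

```text
t: 2.87
position: [0.5147, -0.0188, 0.0604]
eef_rot: [0.983, 0.184, 0.0, 0.0]
ft_force: [-2.4, -2.4, 4.7]
grip_width: 0.0004
grasp_force: 1.9
```

Request:
jog_arm --series "0 0 0.01 0 0 0 1;0 0 0.01 0 0 0 1;0 0 0.01 0 0 0 1"

```text
t: 3.12
position: [0.5154, -0.0181, 0.0585]
eef_rot: [0.983, 0.184, 0.001, 0.0]
ft_force: [-0.5, -3.1, 4.6]
grip_width: 0.0006
grasp_force: 2.4
```

Request:
jog_arm --series "0 0 0.005 0 0 0 1;0 0 0.005 0 0 0 1;0 0 0.005 0 0 0 1"

```text
t: 3.37
position: [0.5155, -0.018, 0.0582]
eef_rot: [0.983, 0.185, 0.001, 0.0]
ft_force: [-4.4, -4.5, 17.9]
grip_width: 0.0008
grasp_force: 9.0
```

```bash
python3 - <<'E'
from h import *
s=bot.get_obs(); print(s["position"],s["ft_force"])
f=bot.grab_frame("scene"); cv2.imwrite("pics/s2.png",cv2.resize(f["frame"][150:260,250:400],None,fx=5,fy=5,interpolation=2))
E
```

```text
[ 0.51547535 -0.01799608  0.05821003] [-4.4298308  -4.46172583 17.92542609]
```

View pics/s2.png

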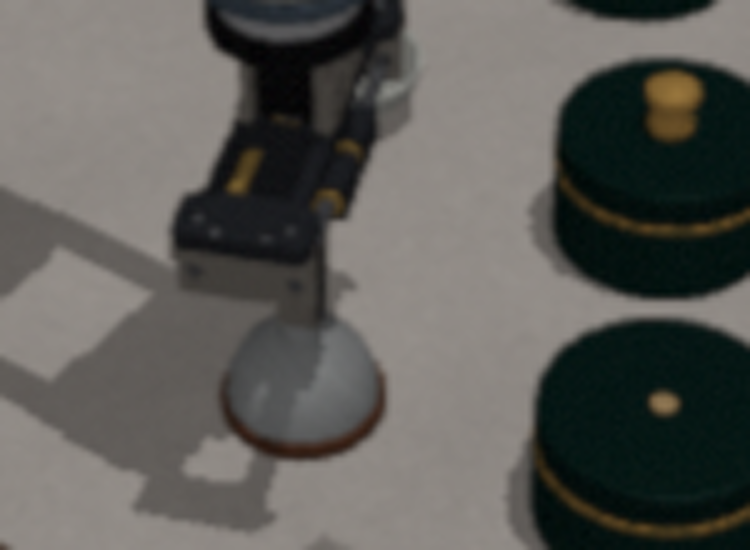

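The picture shows the fingertips on the dome's button with the button bottomed out (18 N), so the bell has rung. Now I lift.

Request:
jog_arm --series "0 0 -0.1 0 0 0 1;0 0 -0.25 0 0 0 1;0 0 -0.45 0 0 0 1;0 0 -0.6 0 0 0 1;0 0 -0.7 0 0 0 1;0 0 -0.7 0 0 0 1;0 0 -0.7 0 0 0 1"

```text
t: 4.0
position: [0.5154, -0.0174, 0.1978]
eef_rot: [0.983, 0.184, 0.002, 0.0]
ft_force: [-0.4, -0.5, -0.1]
grip_width: 0.0008
grasp_force: 0.0
```

```bash
python3 - <<'E'
from h import *
s=bot.get_obs(); f=bot.grab_frame("wrist"); cv2.imwrite("pics/w2.png",f["frame"])
g=f["frame"].astype(int); m=((g[...,2]-g[...,0]>40)&(g[...,2]>100)).astype(np.uint8)
k,l,st,ce=cv2.connectedComponentsWithStats(m)
for i in range(1,k):
    if st[i,4]>30 and ce[i][1]<250: print(ce[i],st[i],ray(f,ce[i],.071,s))
print(s["position"],move([.6944,.0178,.2]))
E
```

```text
[111.1779661   15.35699153] [ 94   0  35  34 944] [0.59898879 0.2142591  0.071     ]
[320.15662651  58.93975904] [313  53  16  13  83] [0.63301161 0.02834658 0.071     ]
[510.65695793 207.9012945 ] [493 191  37  35 618] [ 0.57229526 -0.20523773  0.071     ]
[562.48309179 234.8236715 ] [548 221  30  29 414] [ 0.5663518  -0.27058504  0.071     ]
[ 0.51544543 -0.01743888  0.19777666] [ 0.90254439  0.16180964 -0.01700982]
```

View pics/w2.png

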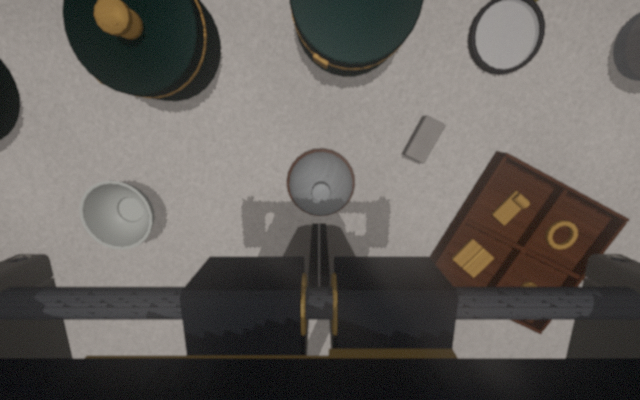

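The bell is clear and back up at (320,190). The bare box is ahead, with its spot out of frame. I move over it and check from there.

Request:
jog_arm --series "0.2 0.04 -0.01 0 0 0 1;0.4 0.08 -0.01 0 0 0 1;0.6 0.12 -0.01 0 0 0 1;0.8 0.15 -0.01 0 0 0 1;0.9 0.16 -0.01 0 0 0 1;0.9 0.16 -0.01 0 0 0 1;0.9 0.16 -0.01 0 0 0 1"

```text
t: 4.63
position: [0.6931, 0.018, 0.1956]
eef_rot: [0.983, 0.185, -0.002, -0.0]
ft_force: [-0.3, 0.9, -0.8]
grip_width: 0.0005
grasp_force: 0.0
```

```bash
cat > look.py <<'E'
from h import *
import sys
z,tx,ty,tz=map(float,sys.argv[1:])
s=bot.get_obs(); f=bot.grab_frame("wrist")
g=f["frame"].astype(int); m=((g[...,2]-g[...,0]>40)&(g[...,2]>100)).astype(np.uint8)
k,l,st,ce=cv2.connectedComponentsWithStats(m)
for i in range(1,k):
    if st[i,4]>30 and ce[i][1]<258: print(ce[i],st[i],ray(f,ce[i],z,s))
print(s["t"],s["position"],s["ft_force"],move([tx,ty,tz])); cv2.imwrite("pics/l%d.png"%(s["t"]*100),f["frame"])
E
python3 look.py .071 .6944 .0178 .096
```

```text
[327.79848485  75.15227273] [ 289   42   77   66 1320] [0.79890882 0.0520558  0.071     ]
[505.90371991 128.75273523] [ 476   92   60   76 1371] [ 0.81619476 -0.12407297  0.071     ]
[170.14124294 178.82485876] [136 156  56  60 177] [0.65221671 0.1626006  0.071     ]
[320.59482759 190.59482759] [315 185  12  12 116] [0.69556543 0.01865795 0.071     ]
[125.   213.45] [114 206  19  20 160] [0.60028374 0.19666747 0.071     ]
[107.52608048 222.98360656] [ 93 209  30  29 671] [0.58354432 0.21126459 0.071     ]
4.6333 [0.69310122 0.01800984 0.1956424 ] [-0.334949    0.88238458 -0.80031496] [0.0119997  0.00405164 0.50078848]
```

Request:
jog_arm --series "0.01 0 0.15 0 0 0 1;0.01 0 0.28 0 0 0 1;0.01 0 0.38 0 0 0 1;0.01 0 0.45 0 0 0 1;0.01 0 0.48 0 0 0 1;0.01 0 0.5 0 0 0 1;0.01 0 0.5 0 0 0 1;0.01 0 0.5 0 0 0 1"

```text
t: 5.35
position: [0.6961, 0.0182, 0.0997]
eef_rot: [0.983, 0.184, 0.001, 0.0]
ft_force: [0.2, -0.7, 0.8]
grip_width: 0.0004
grasp_force: 0.0
```

Request:
jog_arm --series "0 0 0 0 0 0 1;0 0 0 0 0 0 1;0 0 0 0 0 0 1;0 0 0 0 0 0 1;0 0 0 0 0 0 1;0 0 0 0 0 0 1;0 0 0 0 0 0 1;0 0 0 0 0 0 1"

```text
t: 6.02
position: [0.6956, 0.0183, 0.0985]
eef_rot: [0.983, 0.184, -0.0, -0.0]
ft_force: [0.2, -0.5, 0.3]
grip_width: 0.0007
grasp_force: 0.0
```

Request:
jog_arm --series "0 0 0 0 0 0 1;0 0 0 0 0 0 1;0 0 0 0 0 0 1;0 0 0 0 0 0 1;0 0 0 0 0 0 1;0 0 0 0 0 0 1;0 0 0 0 0 0 1;0 0 0 0 0 0 1"

```text
t: 6.68
position: [0.6957, 0.0183, 0.0986]
eef_rot: [0.983, 0.184, 0.0, 0.0]
ft_force: [-0.5, 0.5, 0.5]
grip_width: 0.0003
grasp_force: 0.0
```

Request:
jog_arm --series "0 0 0 0 0 0 1;0 0 0 0 0 0 1;0 0 0 0 0 0 1;0 0 0 0 0 0 1;0 0 0 0 0 0 1;0 0 0 0 0 0 1;0 0 0 0 0 0 1;0 0 0 0 0 0 1"

```text
t: 7.35
position: [0.6957, 0.0183, 0.0986]
eef_rot: [0.983, 0.184, 0.0, 0.0]
ft_force: [-0.5, -0.8, -0.1]
grip_width: 0.0006
grasp_force: 0.0
```

Request:
jog_arm --series "0 0 0 0 0 0 1;0 0 0 0 0 0 1;0 0 0 0 0 0 1;0 0 0 0 0 0 1;0 0 0 0 0 0 1;0 0 0 0 0 0 1;0 0 0 0 0 0 1;0 0 0 0 0 0 1"

```text
t: 8.02
position: [0.6957, 0.0183, 0.0986]
eef_rot: [0.983, 0.184, 0.0, -0.0]
ft_force: [0.4, 0.2, -0.2]
grip_width: 0.0005
grasp_force: 0.0
```

```bash
python3 look.py .071 .48 -.3295 .2
```

```text
[329.5546875   59.19270833] [ 276   11  108   95 2688] [0.79629877 0.05186766 0.071     ]
[574.32514045 132.70997191] [ 530   82   89  105 2848] [ 0.81280217 -0.11132324  0.071     ]
[103.94444444 208.50888889] [ 41 172  99 112 450] [0.65240883 0.16083425 0.071     ]
[320.49315068 220.19178082] [313 217  16   7  73] [0.69844818 0.0195496  0.071     ]
[ 29.61788618 250.34146341] [ 17 247  26   7 123] [0.60265848 0.20369573 0.071     ]
8.0167 [0.69566569 0.01832672 0.0985883 ] [ 0.42839182  0.2197038  -0.15427879] [-1.63509535  1.23021909 -0.50697218]
```

The height is 27.6 mm, inside the band but near its edge. I centre it at 25 mm and hold again.

Request:
jog_arm --series "0 0 0.015 0 0 0 1;0 0 0.015 0 0 0 1;0 0 0.015 0 0 0 1;0 0 0.015 0 0 0 1;0 0 0.015 0 0 0 1;0 0 0.015 0 0 0 1;0 0 0.015 0 0 0 1;0 0 0.015 0 0 0 1"

```text
t: 8.73
position: [0.6957, 0.0183, 0.0957]
eef_rot: [0.983, 0.184, 0.0, 0.0]
ft_force: [0.0, 0.5, -0.4]
grip_width: 0.0
grasp_force: 0.0
```

Request:
jog_arm --series "0 0 0 0 0 0 1;0 0 0 0 0 0 1;0 0 0 0 0 0 1;0 0 0 0 0 0 1;0 0 0 0 0 0 1;0 0 0 0 0 0 1;0 0 0 0 0 0 1;0 0 0 0 0 0 1"

```text
t: 9.4
position: [0.6957, 0.0183, 0.0956]
eef_rot: [0.983, 0.184, 0.0, -0.0]
ft_force: [0.1, -0.3, 0.1]
grip_width: 0.0006
grasp_force: 0.0
```

Request:
jog_arm --series "0 0 0 0 0 0 1;0 0 0 0 0 0 1;0 0 0 0 0 0 1;0 0 0 0 0 0 1;0 0 0 0 0 0 1;0 0 0 0 0 0 1;0 0 0 0 0 0 1;0 0 0 0 0 0 1"

```text
t: 10.07
position: [0.6957, 0.0183, 0.0956]
eef_rot: [0.983, 0.184, 0.0, 0.0]
ft_force: [-1.1, 0.8, -0.0]
grip_width: 0.0003
grasp_force: 0.0
```

Request:
jog_arm --series "0 0 0 0 0 0 1;0 0 0 0 0 0 1;0 0 0 0 0 0 1;0 0 0 0 0 0 1;0 0 0 0 0 0 1;0 0 0 0 0 0 1;0 0 0 0 0 0 1;0 0 0 0 0 0 1"

```text
t: 10.73
position: [0.6956, 0.0183, 0.0956]
eef_rot: [0.983, 0.184, 0.0, 0.0]
ft_force: [0.7, 0.4, 0.3]
grip_width: 0.0001
grasp_force: 0.0
```

Request:
jog_arm --series "0 0 -0.15 0 0 0 1;0 0 -0.35 0 0 0 1;0 0 -0.5 0 0 0 1;0 0 -0.55 0 0 0 1;0 0 -0.55 0 0 0 1;0 0 -0.55 0 0 0 1"

```text
t: 11.23
position: [0.6955, 0.0183, 0.2053]
eef_rot: [0.983, 0.184, 0.0, 0.0]
ft_force: [-0.3, 0.1, -0.7]
grip_width: 0.0003
grasp_force: 0.0
```

Request:
jog_arm --series "-0.16 0.12 0 0 0 0 1;-0.32 0.24 0 0 0 0 1;-0.48 0.36 0 0 0 0 1;-0.64 0.48 0 0 0 0 1;-0.8 0.6 0 0 0 0 1;-0.8 0.6 0 0 0 0 1;-0.8 0.6 0 0 0 0 1"

```text
t: 11.82
position: [0.5879, -0.1528, 0.2035]
eef_rot: [0.983, 0.183, -0.002, -0.001]
ft_force: [0.2, 0.3, 0.0]
grip_width: 0.0005
grasp_force: 0.0
```

Request:
jog_arm --series "-0.16 0.12 0 0 0 0 1;-0.32 0.24 0 0 0 0 1;-0.48 0.36 0 0 0 0 1;-0.64 0.48 0 0 0 0 1;-0.83 0.63 0 0 0 0 1;-0.83 0.63 0 0 0 0 1;-0.83 0.63 0 0 0 0 1;-0.83 0.63 0 0 0 0 1"

```text
t: 12.48
position: [0.4814, -0.3281, 0.2046]
eef_rot: [0.983, 0.184, -0.0, -0.001]
ft_force: [0.3, 0.5, 1.2]
grip_width: 0.0003
grasp_force: 0.0
```

```bash
python3 look.py .027 .48 -.3295 .058; mv pics/l*[0-9].png pics/old/ 2>/dev/null; ls -t pics | head -2
```

```text
[283.42312579  83.90724269] [266  64  37  41 787] [ 0.56979468 -0.25054192  0.027     ]
[344.90625    115.71323529] [329  99  33  35 544] [ 0.56314874 -0.32579129  0.027     ]
[253.81650571 143.7023705 ] [ 232  121   45   46 1139] [ 0.49699959 -0.24064511  0.027     ]
[601.72397877 219.93745673] [ 541  133   99  154 4333] [ 0.56323742 -0.66181094  0.027     ]
[320.46770601 184.6325167 ] [309 173  24  24 449] [ 0.48029442 -0.32884432  0.027     ]
12.4833 [ 0.48140603 -0.32806834  0.20457358] [0.27553114 0.46036103 1.20091107] [-0.01173616  0.00677876  0.73387534]
l1248.png
l801.png
```

The knob is at (320,185) in the wrist view, giving world position (0.480, -0.329). I descend over it.

Request:
jog_arm --series "-0.01 0.005 0.18 0 0 0 1;-0.01 0.005 0.36 0 0 0 1;-0.01 0.005 0.5 0 0 0 1;-0.01 0.005 0.6 0 0 0 1;-0.01 0.005 0.68 0 0 0 1;-0.01 0.005 0.72 0 0 0 1;-0.01 0.005 0.735 0 0 0 1;-0.01 0.005 0.735 0 0 0 1"

```text
t: 13.2
position: [0.48, -0.3296, 0.0582]
eef_rot: [0.983, 0.185, -0.0, -0.0]
ft_force: [-0.3, 0.2, -0.2]
grip_width: 0.0006
grasp_force: 0.0
```

Request:
jog_arm --series "0 0 0 0 0 0 1;0 0 0 0 0 0 1;0 0 0 0 0 0 1"

```text
t: 13.45
position: [0.4801, -0.3311, 0.0597]
eef_rot: [0.983, 0.184, 0.001, 0.001]
ft_force: [-0.0, -0.3, 0.2]
grip_width: 0.0005
grasp_force: 0.0
```

```bash
python3 look.py .03 .48 -.329 .058; python3 - <<'E'
from h import *
f=bot.grab_frame("scene"); cv2.imwrite("pics/s3.png",f["frame"])
E
```

```text
[315.94354839  13.90322581] [300   5  30  18 124] [ 0.6015359  -0.28062376  0.03      ]
[255.20755326 120.94471087] [  145    15   247   211 21686] [ 0.52958038 -0.26641213  0.03      ]
[307.5625    22.828125] [298  16  20  14  64] [ 0.5952289  -0.27766371  0.03      ]
[363.9997257  102.26094907] [  293    24   151   151 10937] [ 0.56565894 -0.32731865  0.03      ]
[156.21702128  73.99148936] [140  26  34  97 235] [ 0.53411648 -0.19995747  0.03      ]
[425.66486486  45.84324324] [399  30  57  34 185] [ 0.60957794 -0.34939958  0.03      ]
[424.32894737 133.52631579] [388  73  72 125 456] [ 0.56204833 -0.37169854  0.03      ]
[177.52777778  76.77777778] [170  74  16   7  36] [ 0.53735416 -0.21275349  0.03      ]
[154.4233871  182.98790323] [138 169  47  34 248] [ 0.46614006 -0.21566586  0.03      ]
[154.3490566  202.91981132] [117 186  69  33 212] [ 0.45247257 -0.21900156  0.03      ]
[261.78378378 203.64864865] [258 198   9  12  37] [ 0.4788023  -0.28809274  0.03      ]
13.45 [ 0.48014883 -0.33107981  0.05968322] [-0.0038754  -0.31699784  0.15461958] [ 0.00396671 -0.00969746  0.0075987 ]
```

View pics/s3.png

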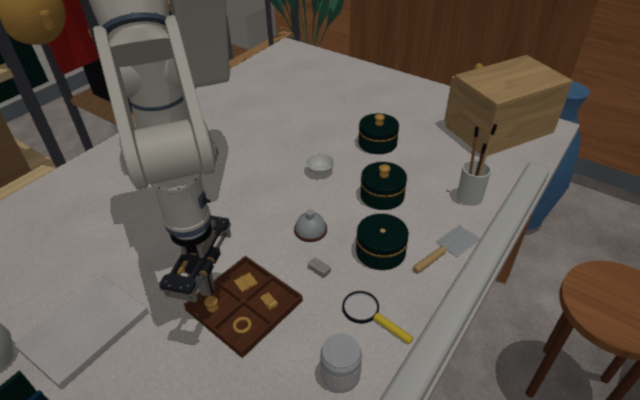

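The scene view shows the fingertips just above the spare knob at (211,302), with everything else undisturbed. I make a small correction and then hold.

Request:
jog_arm --series "0 -0.008 0.008 0 0 0 1;0 -0.008 0.008 0 0 0 1;0 -0.008 0.008 0 0 0 1;0 -0.008 0.008 0 0 0 1;0 -0.008 0.008 0 0 0 1;0 -0.008 0.008 0 0 0 1;0 -0.008 0.008 0 0 0 1;0 -0.008 0.008 0 0 0 1"

```text
t: 14.22
position: [0.4788, -0.3293, 0.057]
eef_rot: [0.983, 0.184, -0.0, -0.0]
ft_force: [-0.4, 0.9, -0.8]
grip_width: 0.0006
grasp_force: 0.0
```

Request:
jog_arm --series "0 0 0 0 0 0 1;0 0 0 0 0 0 1;0 0 0 0 0 0 1;0 0 0 0 0 0 1;0 0 0 0 0 0 1;0 0 0 0 0 0 1;0 0 0 0 0 0 1;0 0 0 0 0 0 1"

```text
t: 14.88
position: [0.4789, -0.3293, 0.057]
eef_rot: [0.983, 0.184, 0.0, 0.0]
ft_force: [0.6, -0.4, -0.3]
grip_width: 0.0006
grasp_force: 0.0
```

Request:
jog_arm --series "0 0 0 0 0 0 1;0 0 0 0 0 0 1;0 0 0 0 0 0 1;0 0 0 0 0 0 1;0 0 0 0 0 0 1;0 0 0 0 0 0 1;0 0 0 0 0 0 1;0 0 0 0 0 0 1"

```text
t: 15.55
position: [0.4788, -0.3293, 0.057]
eef_rot: [0.983, 0.184, -0.0, -0.0]
ft_force: [-0.3, -0.7, 0.6]
grip_width: 0.0004
grasp_force: 0.0
```

Request:
jog_arm --series "0 0 0 0 0 0 1;0 0 0 0 0 0 1;0 0 0 0 0 0 1;0 0 0 0 0 0 1;0 0 0 0 0 0 1;0 0 0 0 0 0 1;0 0 0 0 0 0 1;0 0 0 0 0 0 1"

```text
t: 16.22
position: [0.4789, -0.3293, 0.057]
eef_rot: [0.983, 0.184, 0.0, 0.0]
ft_force: [0.1, -0.8, 0.2]
grip_width: 0.0008
grasp_force: 0.0
```

Request:
jog_arm --series "0 0 0 0 0 0 1;0 0 0 0 0 0 1;0 0 0 0 0 0 1;0 0 0 0 0 0 1;0 0 0 0 0 0 1;0 0 0 0 0 0 1;0 0 0 0 0 0 1;0 0 0 0 0 0 1"

```text
t: 16.88
position: [0.4789, -0.3293, 0.057]
eef_rot: [0.983, 0.184, 0.0, 0.0]
ft_force: [0.3, -0.2, 0.6]
grip_width: 0.0007
grasp_force: 0.0
```

Held 24 mm above the knob for over 2.5 s, so I hand the job in.

```bash
python3 -c "from rig import bot; print(bot.close_job())"
```

```text
the job is handed in; nothing more can be done
None
```

The job is handed in at about 17 s: I pressed the bell button to its stop, pointed at the bare lid from 25 mm for over 2 s, then at the spare knob from 24 mm for over 2.5 s, finishing there; no result was returned.

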